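# Shut the gas tap on the laboratory bench

## Robot

A 7-joint arm with a two-finger parallel gripper is mounted at the origin on the work surface. World frame = base frame: x ahead of the robot, y to its left, z up, the work surface at z = 0. Lengths are in m, angles in rad, forces in N, time in s.
With the tool pointing down it reaches from about 0.4 to 0.85 m from the base axis. Payload 10.4 kg.
Tool frame: the origin (TCP) lies on the centre line of the jaws, within the pads' length; the fingertips stand 17 mm ahead of it and the grasp point (between the pads) lies 2 mm behind it; z points along the fingers, y is the line along which they close (so a half turn about z gives the same grasp; the last joint's range is limited). The gripper opens to 85 mm and grips with 20 to 120 N. Pads are 22 mm wide; open, the fingers measure 114 mm over their backs; the gripper's body (76 mm by 85 mm) begins 54 mm behind the grasp point. The pads swing forward as they close: fully open they stand 13 mm farther back than shut.
Start: joints at [1.117, 0.332, -0.065, 1.46, 0.022, 1.35, -0.088], TCP at [0.261, -0.568, 0.248] pointing down, gripper open.
Joint ranges: [-2.6, 2.6], [-0.5, 2.12], [-1.47, 1.34], [0.16, 2.42], [-1.27, 4.41], [0.06, 2.06], [-2.6, 2.6]. Speed limits (rad/s): [2.22, 2.22, 2.79, 2.79, 3.14, 3.14, 3.14].

## Interface

Orientations are given as a unit quaternion [x, y, z, w].
In Python, from workcell import sensors, imaging, order, spotter gives the robot as it stands. The module is installed in compiled form; this text tells all that it offers.
- The arm moves only by the shell command python3 -m inch 'ROWS' [FORCE]. ROWS is JSON, a list that holds one entry, the list of rows, each a list of 7 numbers: the shift along the tool's x, y, z in m, then the turn, a rotation vector about the tool's x, y, z in rad, then the closure, from -1 (fully open) to 1 (shut). In form: [[[x, y, z, ax, ay, az, hand], ...]]. A call has 1 to 10 rows; each row is the pose to reach, as a shift and turn from the pose commanded when the call began, along the tool's axes at that moment; what a row does not reach only later rows make up. A row lasts 1/10 s, in which the tool goes at most 50 mm and 8.59 degrees, less where a joint would pass 70% of its speed; a pose out of reach is approached as far as the arm can. A call with a gripper value outside its range is refused whole. The fingers move at their own pace and stop on an object; FORCE is the grip in N (left out, the last holds). Time passes only in rows, so rows that repeat a pose let the fingers close. It gives the time, the measured TCP pose, the force, the opening and the grip force at its end, in the units of the state.
- sensors.get_obs(): the state, without advancing time (a new reading comes with each control period).
- imaging.camera(name): name is "scene" or "top"; returns the picture (384x512x3 uint8, blue, green, red); there is no depth.
- imaging.calibration(name): a dict with "mtx" (3x3 intrinsics, pixels), "R" (3x3) and "t" (3): a world point X has camera coordinates R X + t. Camera axes: x right, y down, z forward; pixel columns grow to the right and rows downward; lengths in m; the calibration is good to about 2 mm. A picture is of the moment at which its call begins. calibration takes no time and is no camera call.
- order.hand_in(): hands the job in; it is judged then, once.
Trained networks look in the newest picture that a camera, given by its name, has taken for a name from the list of things; names that differ only in an ending like _2 or _b are one class to them, and where a whole thing is asked for, a point or a joint stands for the part that bears it (a point fixed in the world has none). Each returns a list of dicts, best first, with "conf" (0 to 1); they miss things now and then, are a little off and sometimes report something else, mostly with a low value. They report only what shows in the picture. A call takes as long as a camera call. They do not tell look-alikes from the thing itself.
- spotter.look_for(label, camera): "pixel" ([column, row] in pixels, amid what is visible of it).
The state is a dict: "clock": time; "joint_pos": joint angles; "joint_velocities": joint speeds; "tau": joint torques, N m; "position": TCP position; "ee_rot": TCP orientation; "ft_force": force on the tool from outside, world axes, zero at the start; "torque": the same for the moment, N m; "grip_width": opening from 0.0 (shut) to 1.0 (fully open); "grasp_force": force on a finger pad.
Only numpy, scipy, OpenCV 4.12 (cv2) and the standard library are available. Lean on these libraries where they do the work, as an engineer would, in place of code of your own. Each camera call takes 0.05 s, during which the arm holds its last target. There are 200 camera calls.

## Task

The gas tap on the bench, the one with the yellow knob, has been left open. Shut it: take the bar of the knob, push the knob down against its spring, turn it a quarter turn clockwise (seen from above) while it is held down, and let go so that it springs back up in the shut position. Leave the blue tap as it is and do not push the small amber bottle about.

Things in the scene. Friction and masses are not known exactly. Their poses are not given: they have to be found in the camera images.
- gas_grip (a point): Grip point of the yellow gas knob, on its upright axis, 141 mm above the bench while up; rides with the knob. x runs along the bar (black pointer line towards -x), y across it, z up. Knob: disc 52 mm wide, top at 120 mm; on it a bar 50 long, 14 thick (grip across this), top at 150 mm. Below it a fixed white pillar 52 mm wide, 100 high, a thin hose nozzle reaching 80 mm sideways at 55 mm height.
- gas_tap (a joint): Turn of the yellow knob, rad: 0 to 0.1 open, as found; grows clockwise seen from above to the stop at 1.57, shut. The knob sinks straight down at most 8 mm on a spring (3 N to start, 8 N at the bottom). It turns only if 5 mm or more down; up, it is locked (0.17 rad play). Let go part-way, it stays down; beyond 1.22 rad it springs up. Friction 0.04 N m.
- air_tap (a joint): Turn of the blue compressed-air knob, rad: 0 to 0.1, as found. A tap just like the gas tap but with a blue knob, standing across the robot's centre line from it, the axes at least 150 mm apart. Either may be on the left. To be left alone.
- bottle: Small amber glass bottle with a blue cap, 60 mm across and 110 mm high, standing loose on the bench beyond the taps; origin at the centre of its underside. To be left alone.
Not all that is in view belongs to the job. What is shaped like the part that bears gas_grip but pink is not meant.

How it is judged:
By the outcome, as a careful person would: the job done as asked, in the order asked, and still so for the second after the job is handed in, with the robot touching nothing.
It also fails if it takes over 37 s, if anything falls off the work surface, if the arm or the gripper's body presses on something with over 40 N, if the wrist force passes 120 N, or if a joint passes its speed limit or range.

## Working session

There is one attempt and no reset: what is moved stays moved. The work goes in short steps, Python scripts to look and compute and a shell command to move; the robot and the scene stay as the last step left them, time stands still between calls to the robot, and variables do not carry over. Pictures are saved under pics/ and viewed, at most 10 in all, crops included, and the job is handed in when it is done.

```bash
mkdir -p pics; python3 - <<'E'
from workcell import sensors, imaging, spotter
import cv2
o=sensors.get_obs();print(o)
for c in("scene","top"):
    cv2.imwrite(f"pics/{c}0.png",imaging.camera(c))
    k=imaging.calibration(c);print(c,k)
    for l in("gas_grip","gas_tap","air_tap","bottle"):print(l,[(d['pixel'],d['conf']) for d in spotter.look_for(l,c)])
E
```

```text
{'clock': 0.0, 'joint_pos': array([ 1.11742405,  0.33290814, -0.06468472,  1.46093155,  0.02161469,
        1.34990148, -0.08852358]), 'joint_velocities': array([-1.02792499e-03, -3.40292288e-04,  1.81854205e-03, -2.37486664e-03,
       -6.79907362e-05,  2.12393988e-04,  4.46162429e-04]), 'tau': array([-3.53772220e-04, -6.25444508e+01,  4.86704567e-02, -3.91610062e+01,
        1.60654873e-02,  9.82896192e-03,  1.80165728e-05]), 'position': array([ 0.26082148, -0.56759375,  0.2474979 ]), 'ee_rot': array([ 9.76895178e-01,  2.13717765e-01, -1.96821107e-04, -6.99143583e-04]), 'ft_force': array([0.08943034, 0.38673932, 0.56514566]), 'torque': array([ 0.05086478,  0.0337961 , -0.00093439]), 'grasp_force': 0.0, 'grip_width': 1.0017079734808347}
scene {'mtx': array([[351.87533043,   0.        , 256.16843757],
       [  0.        , 351.87533043, 186.06497859],
       [  0.        ,   0.        ,   1.        ]]), 'R': array([[ 0.60912831,  0.79305786, -0.00468301],
       [ 0.67866702, -0.52430452, -0.51431103],
       [-0.41033373,  0.31010321, -0.85759095]]), 't': array([-0.41623968, -0.3429
[... 258 characters left out ...]
)]
bottle [([256.2, 289.2], 0.6)]
top {'mtx': array([[448.83791424,   0.        , 255.12105338],
       [  0.        , 448.83791424, 191.99319243],
       [  0.        ,   0.        ,   1.        ]]), 'R': array([[ 0.01016158, -0.99973712,  0.02055337],
       [-0.99751795, -0.01156696, -0.06945602],
       [ 0.0696755 , -0.01979657, -0.99737326]]), 't': array([0.03151241, 0.62534026, 1.04641124])}
gas_grip [([183.3, 141.6], 0.89), ([188.2, 217.5], 0.62), ([154.9, 271.5], 0.59), ([256.1, 188.4], 0.58)]
gas_tap [([176.3, 141.3], 0.88), ([155.8, 275.5], 0.83), ([190.0, 215.5], 0.8), ([254.7, 187.3], 0.55)]
air_tap [([336.3, 208.4], 0.59)]
bottle [([303.1, 131.9], 0.62), ([338.0, 206.8], 0.62)]
```

View pics/scene0.png

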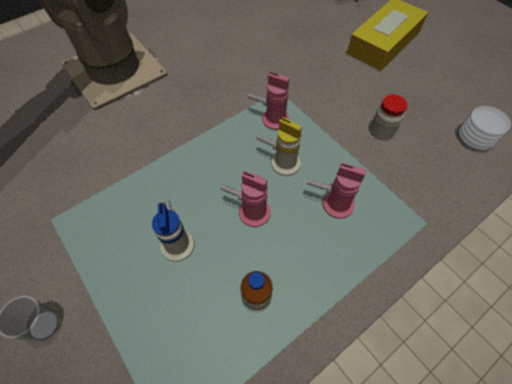

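View pics/top0.png

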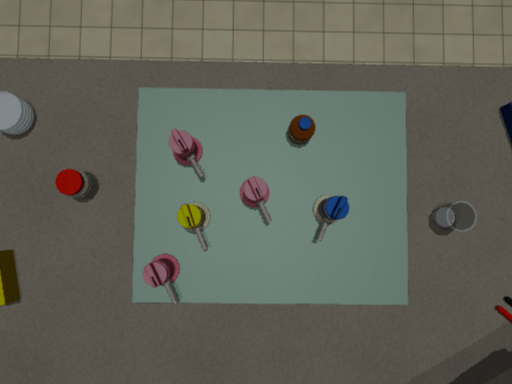

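The scene view shows the yellow tap at about (288,130) and pink copies at (278,95), (254,190) and (345,183). The blue tap is at (167,222) and the bottle at (257,288).
In the top view, what could be mistaken for the gas knob are the pink ones at (183,142), (256,189) and (157,273) and the blue one at (337,208). By its colour I choose the yellow one at (190,216), which is (288,130) in the scene view. A close crop comes next to check this.

```bash
cat > h.py <<'E'
import numpy as np, cv2
from workcell import imaging
def ray(c,px,z):
    k=imaging.calibration(c);C=-k["R"].T@k["t"]
    d=k["R"].T@np.linalg.inv(k["mtx"])@[px[0],px[1],1]
    return C+d*(z-C[2])/d[2]
def proj(c,X):
    k=imaging.calibration(c);p=k["mtx"]@(k["R"]@np.array(X)+k["t"]);return p[:2]/p[2]
E
python3 - <<'E'
from h import *
t=cv2.imread("pics/top0.png");s=cv2.imread("pics/scene0.png")
a=cv2.resize(t[186:256,160:230],(395,395),interpolation=2);b=cv2.resize(s[105:185,250:330],(395,395),interpolation=2)
cv2.imwrite("pics/crop1.png",np.hstack([a,b]))
m=cv2.inRange(cv2.cvtColor(t,cv2.COLOR_BGR2HSV),(22,120,60),(35,255,255));m[:186]=0;m[256:]=0;m[:,:160]=0;m[:,230:]=0
y,x=np.nonzero(m);c=[x.mean(),y.mean()];print(c,len(x),x.min(),x.max(),y.min(),y.max(),ray("top",c,.12),ray("top",c,.15))
m=cv2.inRange(cv2.cvtColor(s,cv2.COLOR_BGR2HSV),(22,120,60),(35,255,255));m[:105]=0;m[185:]=0;m[:,:250]=0;m[:,330:]=0
y,x=np.nonzero(m);c=[x.mean(),y.mean()];print(c,len(x),ray("scene",c,.12),ray("scene",c,.15))
for n,p in dict(p1=(183,142),p2=(256,189),p3=(157,273),blue=(337,208)).items():print(n,ray("top",p,.13))
print("bottle",ray("top",(304,124),.11))
E
```

```text
[np.float64(189.3424369747899), np.float64(215.60084033613447)] 476 177 202 204 227 [0.56568974 0.18084104 0.12      ] [0.56522004 0.17707296 0.15      ]
[np.float64(288.34453781512605), np.float64(133.4138655462185)] 476 [0.56654982 0.17773207 0.12      ] [0.58407144 0.1600226  0.15      ]
p1 [0.7231247 0.1963628 0.13     ]
p2 [0.62381054 0.03865454 0.13      ]
p3 [0.44441123 0.24488657 0.13      ]
blue [ 0.58508237 -0.13506825  0.13      ]
bottle [ 0.77061197 -0.06641161  0.11      ]
```

View pics/crop1.png

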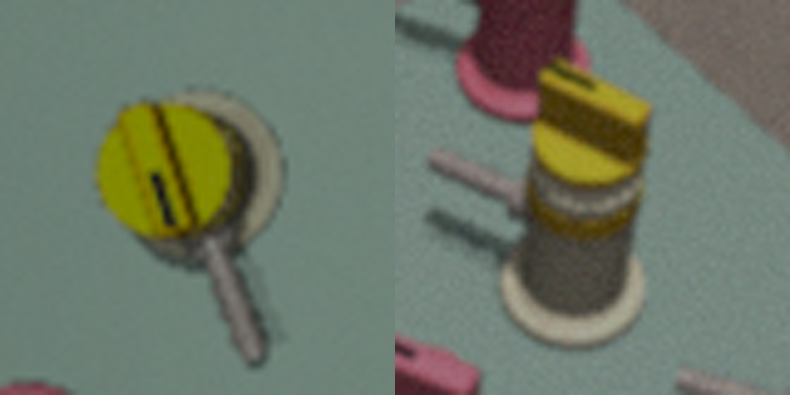

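The crop confirms the choice: a yellow disc and bar with a black pointer line towards the robot. The bar's top is centred at about (188,216) in the top view and (291,123) in the scene view. I'll work out the axis and angle from the bar-top ends.

```bash
cat >> h.py <<'E'
def delta(x,y,z,yawdeg):
    "tool-frame shift and turn from the present pose to TCP at xyz, tool down, tool x at yaw"
    from workcell import sensors
    from scipy.spatial.transform import Rotation as Ro
    o=sensors.get_obs();R=Ro.from_quat(o["ee_rot"])
    T=Ro.from_euler("z",yawdeg,degrees=True)*Ro.from_euler("x",180,degrees=True)
    print("t",o["clock"],"pos",o["position"].round(4),"yaw",np.degrees(np.arctan2(*R.as_matrix()[[1,0],0])).round(2),"j7",o["joint_pos"][6].round(2),"F",o["ft_force"].round(1))
    print("shift",R.inv().apply(np.array([x,y,z])-o["position"]).round(4),"turn",(R.inv()*T).as_rotvec().round(4))
E
python3 - <<'E'
from h import *
q=lambda u,v:(160+u*70/395,186+v*70/395);w=lambda u,v:(250+(u-395)*80/395,105+v*80/395)
n=ray("top",q(182,237),.15);f=ray("top",q(138,108),.15);print("top",n,f,(n+f)/2,np.linalg.norm(n-f),np.degrees(np.arctan2(*(f-n)[[1,0]])))
n=ray("scene",w(551,66),.15);f=ray("scene",w(641,112),.15);print("scene",n,f,(n+f)/2,np.linalg.norm(n-f),np.degrees(np.arctan2(*(f-n)[[1,0]])))
delta(.566,.179,.2,198.8)
E
python3 -m inch '[[[0.3,-0.28,0,0,0,-1.45,-1],[0.3,-0.28,0,0,0,-1.45,-1],[0.3,-0.28,0,0,0,-1.45,-1],[0.3,-0.28,0,0,0,-1.45,-1],[0.3,-0.28,0,0,0,-1.45,-1],[0.3,-0.28,0,0,0,-1.45,-1],[0.3,-0.28,0,0,0,-1.45,-1],[0.3,-0.28,0,0,0,-1.45,-1],[0.3,-0.28,0,0,0,-1.45,-1],[0.3,-0.28,0,0,0,-1.45,-1]]]' 60
python3 -c "from h import *;delta(.566,.179,.22,198.8)"
```

```text
top [0.53959959 0.17053053 0.15      ] [0.58685246 0.1876545  0.15      ] [0.56322602 0.17909251 0.15      ] 0.050259963985072986 19.920006737934894
scene [0.54441416 0.1749996  0.15      ] [0.58698874 0.18854934 0.15      ] [0.56570145 0.18177447 0.15      ] 0.04467873970344083 17.654138510870073
t 0.5 pos [ 0.261  -0.5679  0.2483] yaw 24.68 j7 -0.09 F [-0.8 -0.1  0.6]
shift [ 0.589  -0.5513  0.0483] turn [ 0.0000e+00  1.0000e-04 -3.0389e+00]
clock: 1.5
position: [0.4177, -0.1856, 0.2487]
ee_rot: [0.585, 0.811, 0.0, 0.0]
ft_force: [0.6, -0.7, 0.1]
grip_width: 1.003
grasp_force: 0.0
t 1.5 pos [ 0.4177 -0.1856  0.2487] yaw 108.37 j7 0.65 F [ 0.6 -0.7  0.1]
shift [0.2994 0.2556 0.0287] turn [-1.0000e-04  1.0000e-03 -1.5783e+00]
```

```bash
python3 -m inch '[[[0.3,0.255,0,0,0,-1.58,-1],[0.3,0.255,0,0,0,-1.58,-1],[0.3,0.255,0,0,0,-1.58,-1],[0.3,0.255,0,0,0,-1.58,-1],[0.3,0.255,0,0,0,-1.58,-1],[0.3,0.255,0,0,0,-1.58,-1],[0.3,0.255,0,0,0,-1.58,-1],[0.3,0.255,0,0,0,-1.58,-1],[0.3,0.255,0,0,0,-1.58,-1],[0.3,0.255,0,0,0,-1.58,-1]]]' 60
python3 -c "from h import *;delta(.5645,.18,.19,199)"
```

```text
clock: 2.5
position: [0.5678, 0.1773, 0.2479]
ee_rot: [-0.124, 0.992, 0.001, -0.0]
ft_force: [-0.9, -0.3, -0.5]
grip_width: 1.002
grasp_force: 0.0
t 2.5 pos [0.5678 0.1773 0.2479] yaw -165.77 j7 1.23 F [-0.9 -0.3 -0.5]
shift [0.0025 0.0034 0.0579] turn [ 0.0013 -0.0004 -0.0832]
```

```bash
python3 -m inch '[[[0.0025,0.0034,0.03,0,0,-0.083,-1],[0.0025,0.0034,0.065,0,0,-0.083,-1],[0.0025,0.0034,0.065,0,0,-0.083,-1],[0.0025,0.0034,0.065,0,0,-0.083,-1],[0.0025,0.0034,0.065,0,0,-0.083,-1]]]' 60
python3 - <<'E'
from h import *
delta(.5645,.18,.141,199)
a=imaging.camera("top");b=imaging.camera("scene")
a=cv2.resize(a[166:266,140:240],(395,395),interpolation=2);b=cv2.resize(b[85:185,240:340],(395,395),interpolation=2)
cv2.imwrite("pics/crop2.png",np.hstack([a,b]))
E
```

```text
clock: 3.0
position: [0.5656, 0.1784, 0.1853]
ee_rot: [-0.16, 0.987, 0.0, 0.001]
ft_force: [-0.8, -0.2, -0.3]
grip_width: 1.0
grasp_force: 0.0
t 3.0 pos [0.5656 0.1784 0.1853] yaw -161.56 j7 1.26 F [-0.8 -0.2 -0.3]
shift [0.0007 0.0019 0.0443] turn [-0.0002  0.0025 -0.0098]
```

View pics/crop2.png

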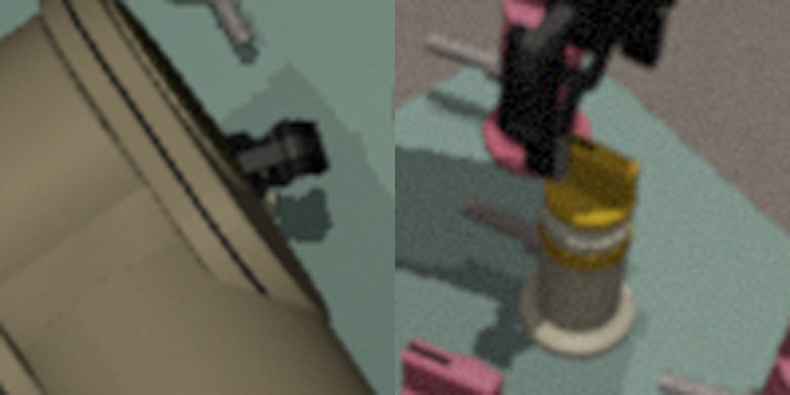

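The yellow knob, at about (590,185) in the right half of the crop, lies under the open jaws. The near finger hangs left of the bar at about (545,170). I'll lower to grip height, with TCP at z of about 0.141.

```bash
python3 -m inch '[[[0.001,0.002,0.015,0,0,-0.01,-1],[0.001,0.002,0.03,0,0,-0.01,-1],[0.001,0.002,0.041,0,0,-0.01,-1],[0.001,0.002,0.041,0,0,-0.01,-1],[0.001,0.002,0.041,0,0,-0.01,-1]]]' 60
python3 - <<'E'
from h import *
delta(.5645,.18,.141,199)
b=imaging.camera("scene")
cv2.imwrite("pics/crop3.png",cv2.resize(b[85:185,240:340],(500,500),interpolation=2))
E
```

```text
clock: 3.6
position: [0.563, 0.1796, 0.142]
ee_rot: [-0.165, 0.986, 0.0, -0.0]
ft_force: [-0.1, -0.5, -0.2]
grip_width: 1.002
grasp_force: 0.0
t 3.6 pos [0.563  0.1796 0.142 ] yaw -160.96 j7 1.24 F [-0.1 -0.5 -0.2]
shift [-0.0015 -0.0001  0.001 ] turn [ 0.0002 -0.0007  0.0006]
```

View pics/crop3.png

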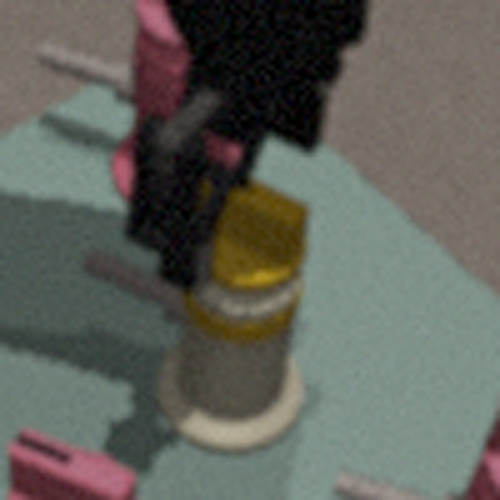

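The near finger stands beside the bar, its tip at about (180,275) in the crop, and there is no contact force. Closing now.

```bash
python3 -m inch '[[[0,0,0,0,0,0,1],[0,0,0,0,0,0,1],[0,0,0,0,0,0,1],[0,0,0,0,0,0,1],[0,0,0,0,0,0,1],[0,0,0,0,0,0,1],[0,0,0,0,0,0,1],[0,0,0,0,0,0,1]]]' 60
python3 -c "from h import *;delta(.5645,.18,.133,199)"
```

```text
clock: 4.45
position: [0.5622, 0.1827, 0.1429]
ee_rot: [-0.167, 0.986, 0.002, 0.0]
ft_force: [-3.8, 7.8, 2.1]
grip_width: 0.15
grasp_force: 61.3
t 4.45 pos [0.5622 0.1827 0.1429] yaw -160.8 j7 1.24 F [-3.8  7.8  2.1]
shift [-0.0013 -0.0033  0.0099] turn [0.0035 0.0009 0.0036]
```

```bash
python3 -m inch '[[[-0.0005,0.0015,0,0,0,0,1],[-0.001,0.003,0,0,0,0,1],[-0.001,0.003,0.004,0,0,0,1],[-0.001,0.003,0.008,0,0,0,1],[-0.001,0.003,0.011,0,0,0,1],[-0.001,0.003,0.011,0,0,0,1],[-0.001,0.003,0.011,0,0,0,1]]]' 80
python3 -c "from h import *;delta(.5634,.1831,.133,199)"
```

```text
clock: 5.15
position: [0.5625, 0.1832, 0.1347]
ee_rot: [-0.166, 0.986, -0.001, -0.0]
ft_force: [-19.3, -6.2, 36.7]
grip_width: 0.145
grasp_force: 88.0
t 5.15 pos [0.5625 0.1832 0.1347] yaw -160.94 j7 1.23 F [-19.3  -6.2  36.7]
shift [-0.0008 -0.0004  0.0017] turn [-0.0016 -0.0007  0.001 ]
```

```bash
python3 -m inch '[[[0.001,0,-0.0015,0,0,0,1],[0.001,0,-0.0015,0,0,0.1,1],[0.001,0,-0.0015,0,0,0.2,1],[0.001,0,-0.0015,0,0,0.3,1],[0.001,0,-0.0015,0,0,0.4,1],[0.001,0,-0.0015,0,0,0.4,1]]]' 80
python3 -c "from h import *;delta(.5634,.1831,.133,109)"
```

```text
clock: 5.75
position: [0.562, 0.184, 0.1349]
ee_rot: [0.035, 0.999, 0.0, 0.001]
ft_force: [-9.1, 1.4, 18.3]
grip_width: 0.145
grasp_force: 85.1
t 5.75 pos [0.562  0.184  0.1349] yaw 175.98 j7 0.86 F [-9.1  1.4 18.3]
shift [-0.0014 -0.0008  0.0019] turn [1.500e-03 3.000e-04 1.169e+00]
```

```bash
python3 -m inch '[[[0.001,0,0,0,0,0.12,1],[0.001,0,0,0,0,0.24,1],[0.001,0,0,0,0,0.36,1],[0.001,0,0,0,0,0.48,1],[0.001,0,0,0,0,0.6,1],[0.001,0,0,0,0,0.7,1],[0.001,0,0,0,0,0.7,1]]]' 80
python3 -c "from h import *;delta(.562,.184,.135,109);from workcell import sensors;print(sensors.get_obs()['torque'])"
```

```text
clock: 6.45
position: [0.5623, 0.1854, 0.1349]
ee_rot: [0.375, 0.927, 0.003, 0.001]
ft_force: [0.7, 7.7, 9.3]
grip_width: 0.144
grasp_force: 83.9
t 6.45 pos [0.5623 0.1854 0.1349] yaw 135.9 j7 0.21 F [0.7 7.7 9.3]
shift [-0.0008 -0.0013 -0.0001] turn [ 0.0058 -0.001   0.4695]
[ 1.55729224  0.20839156 -0.05381544]
```

```bash
python3 -m inch '[[[0.0007,0.0007,0.0005,0,0,0.1,1],[0.0007,0.0007,0.0005,0,0,0.2,1],[0.0007,0.0007,0.0005,0,0,0.3,1],[0.0007,0.0007,0.0005,0,0,0.4,1],[0.0007,0.0007,0.0005,0,0,0.46,1],[0.0007,0.0007,0.0005,0,0,0.46,1]]]' 80
python3 -c "from h import *;delta(.562,.184,.135,109);from workcell import sensors;print(sensors.get_obs()['torque'])"
```

```text
clock: 7.05
position: [0.5631, 0.1862, 0.1349]
ee_rot: [0.576, 0.818, 0.003, 0.001]
ft_force: [3.4, 6.1, 10.6]
grip_width: 0.146
grasp_force: 84.6
t 7.05 pos [0.5631 0.1862 0.1349] yaw 109.68 j7 -0.23 F [ 3.4  6.1 10.6]
shift [-0.0017 -0.0018 -0.0001] turn [ 0.0071 -0.0014  0.0118]
[ 1.32849261 -0.31816174  0.75244353]
```

```bash
python3 -m inch '[[[0,0,0,0,0,0,-1],[0,0,0,0,0,0,-1],[0,0,0,0,0,0,-1],[0,0,0,0,0,0,-1],[0,0,0,0,0,0,-1],[0,0,-0.002,0,0,0,-1],[0,0,-0.005,0,0,0,-1],[0,0,-0.01,0,0,0,-1]]]' 
python3 -c "from h import *;delta(.562,.184,.23,109)"
```

```text
clock: 7.85
position: [0.5611, 0.1834, 0.1424]
ee_rot: [0.576, 0.817, -0.0, -0.0]
ft_force: [0.5, 1.3, -0.4]
grip_width: 0.999
grasp_force: 0.0
t 7.85 pos [0.5611 0.1834 0.1424] yaw 109.65 j7 -0.22 F [ 0.5  1.3 -0.4]
shift [ 0.0003  0.001  -0.0876] turn [-0.0005  0.      0.0113]
```

Released with no contact. I'll go straight up, then back away towards the centre so the cameras can see.

```bash
python3 -m inch '[[[0,0,-0.03,0,0,0,-1],[0,0,-0.07,0,0,0,-1],[0,0,-0.11,0,0,0,-1],[0,0,-0.14,0,0,0,-1],[-0.05,0,-0.14,0,0,0,-1],[-0.1,0,-0.14,0,0,0,-1],[-0.15,-0.03,-0.14,0,0,0,-1],[-0.2,-0.05,-0.14,0,0,0,-1],[-0.25,-0.07,-0.14,0,0,0,-1],[-0.25,-0.07,-0.14,0,0,0,-1]]]' 
python3 - <<'E'
from h import *
delta(.562,.184,.23,109)
a=imaging.camera("top");b=imaging.camera("scene")
cv2.imwrite("pics/end.png",np.hstack([cv2.resize(a[110:300,130:350],(400,345),interpolation=2),cv2.resize(b[85:285,140:372],(400,345),interpolation=2)]))
E
```

```text
clock: 8.85
position: [0.5786, -0.0823, 0.2826]
ee_rot: [0.579, 0.815, -0.001, 0.001]
ft_force: [0.6, -0.6, -0.0]
grip_width: 1.003
grasp_force: 0.0
t 8.85 pos [ 0.5786 -0.0823  0.2826] yaw 109.22 j7 0.31 F [ 0.6 -0.6 -0. ]
shift [0.2571 0.072  0.0519] turn [-0.0009  0.0025  0.0038]
```

View pics/end.png

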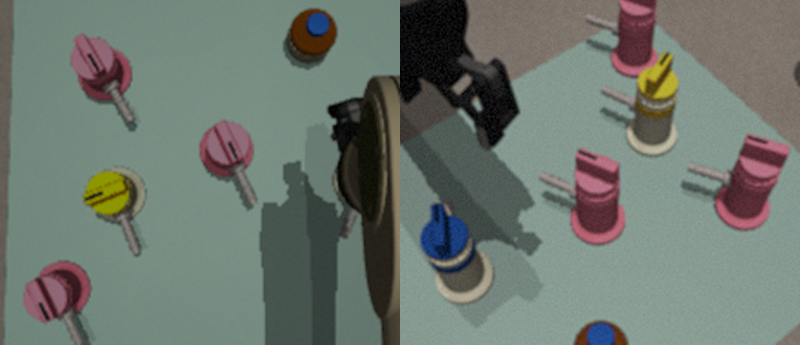

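The yellow knob, at (108,192) left and (658,85) right in the composite, now has its bar across the nozzle line. The pointer swung clockwise to +y. Its disc edge is at scene row 142 or so, the same as before, so it has sprung up. The blue tap and the bottle look untouched.

```bash
python3 -c "from workcell import order;print(order.hand_in())"
```

```text
the job is handed in; nothing more can be done
None
```

The yellow gas tap is shut: pushed down, turned about 90° clockwise, released, and sprung back up in the last images; the blue tap and the bottle were not touched, and the job was handed in at about 9 s of the 37 s allowed.

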